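Hang the wall-mount power supply on the mounting board

ROBOT

A 6-joint arm with a two-finger parallel gripper is mounted at the origin on the work surface. World frame = base frame: x ahead of the robot, y to its left, z up, the work surface at z = 0. Lengths are in m, angles in rad, forces in N, time in s.
With the tool pointing down it reaches from about 0.35 to 0.975 m from the base axis. Payload 4.9 kg.
Tool frame: the origin (TCP) lies between the finger pads; the fingertips stand 22 mm ahead of it and the grasp point (between the pads) lies 3 mm ahead of it; z points along the fingers, y is the line along which they close (so a half turn about z gives the same grasp; the last joint's range is limited). The gripper opens to 85 mm and grips with 20 to 120 N. Pads are 22 mm wide; open, the fingers measure 114 mm over their backs; the gripper's body (76 mm by 85 mm) begins 54 mm behind the grasp point. The pads swing forward as they close: fully open they stand 13 mm farther back than shut.
Start: joints at [-1.303, 0.053, 1.613, -0, 1.476, -0.119], TCP at [0.236, -0.579, 0.253] pointing down, gripper open.
Joint ranges: [-3.01, 3.01], [-1.01, 2.22], [0.06, 2.58], [-1.02, 4.17], [0.09, 2.62], [-3.14, 3.14]. Speed limits (rad/s): [2.57, 2.57, 3.14, 3.14, 3.14, 3.14].

INTERFACE

Orientations are given as a unit quaternion [w, x, y, z].
In Python, from plant import state, grab_frame, get_calibration, job_done, recognise, regions_of gives the robot as it stands.
- The arm moves only by the tool apply_moves, never from a script. Its argument "targets" is a list of rows, each an object with "translation": the shift along the tool's x, y, z normalised to -1 to 1, where 1 is 100 mm, a list of three; "twist": the turn about the tool's z normalised to -1 to 1, where 1 is 0.1 rad; "hand": the opening, from 0 (shut) to 1 (fully open). A call has 1 to 8 rows; each row shifts and turns the commanded pose from where the row before left it, along the tool's axes as they then stand; what a row does not reach is not made up. A row lasts 1/10 s, in which the tool goes at most 50 mm and 8.59 degrees, less where a joint would pass 70% of its speed; a pose out of reach is approached as far as the arm can. A call with a number of a shift or a turn outside -1 to 1 is refused whole. A call with a gripper value outside its range is refused whole. The fingers move at their own pace and stop on an object; the grip force is fixed at half the most. Time passes only in rows, so rows that do not move let the fingers close. It gives the time, the measured TCP pose, the force, the opening and the grip force at its end, in the units of the state.
- state(): the state, without advancing time (a new reading comes with each control period).
- grab_frame(name): name is "side" or "top" or "wrist"; returns the picture (420x560x3 uint8, red, green, blue); there is no depth.
- get_calibration(name): a dict with "camera_matrix" (3x3 intrinsics, pixels), "pose" (4x4, takes a point from camera to world coordinates). Camera axes: x right, y up, looking along -z (the intrinsics and any distortion apply to the point x, -y, -z); pixel columns grow to the right and rows downward; lengths in m; the calibration is good to about 2 mm. The wrist camera is an equidistant fisheye: a pixel r from the principal point sees the ray r / f radians off the axis. A picture is of the moment at which its call begins: read the wrist's pose just before it. get_calibration takes no time and is no camera call; for the wrist camera it gives the pose at the moment of the call.
- job_done(): hands the job in; it is judged then, once.
Trained networks look in the newest picture that a camera, given by its name, has taken for a name from the list of things; names that differ only in an ending like _2 or _b are one class to them, and where a whole thing is asked for, a point or a joint stands for the part that bears it (a point fixed in the world has none). Each returns a list of dicts, best first, with "score" (0 to 1); they miss things now and then, are a little off and sometimes report something else, mostly with a low value. They report only what shows in the picture. A call takes as long as a camera call. They do not tell look-alikes from the thing itself.
- recognise(camera, query): "point" ([x, y, z] in m, in world coordinates, good to about 4 mm: the middle of the surface that is visible of it).
- regions_of(camera, query): "pixels" (420x560 bool, what is visible of it).
The state is a dict: "time": time; "joint_pos": joint angles; "joint_vel": joint speeds; "joint_efforts": joint torques, N m; "tool_pos": TCP position; "tool_rot": TCP orientation; "contact_force": force on the tool from outside, world axes, zero at the start; "ft_torque": the same for the moment, N m; "gripper_width": opening from 0.0 (shut) to 1.0 (fully open); "grasp_force": force on a finger pad.
Only numpy, scipy, OpenCV 4.12 (cv2) and the standard library are available. Lean on these libraries where they do the work, as an engineer would, in place of code of your own. Each camera call takes 0.05 s, during which the arm holds its last target. There are 200 camera calls.

TASK

Hang the small power supply on the screw in the plywood mounting board: pass the round hole of the keyhole in its back plate over the screw head, then slide it down until the screw is fully home at the top of the narrow slot. Leave it hanging upright by itself with its back plate against the board; do not let it drop, and leave the other things on the bench where they lie.

Things in the scene. Friction and masses are not known exactly. Their poses are not given: they have to be found in the camera images.
- psu_center (a point): (sizes in mm) power supply, loose, 0.4-0.65 kg, upright: grey metal case 60 wide (y), 105 high (z), on a steel back plate 80 wide, 156 high, 3 thick, whose top ear with the keyhole rises 51 above the case; 100 deep (x). Point: mid depth and width, 52.5 above the underside. x runs from front (-50) to the plate's rear face (+50), z up. Flat case sides y = +-30 (x -44 to 47) suit a grip from above
- psu_hole (a point): centre of the keyhole's round hole, 21 in diameter, in mid-thickness of the back plate (48.5 behind the supply's centre, 124 above its underside); same axes as the supply. Gripping about 20 in front of the supply's centre and 25 below the case top keeps a gripper clear of ear and board
- psu_slot (a point): where the screw's axis lies in the keyhole slot once fully home: 18 straight above the hole centre, same axes. The slot is 9 wide and runs up from the round hole; its top end is 3 above this point
- screw: steel pan-head screw standing out of the board, fixed: neck 6 in diameter, bare for 5.5, then a head 13 in diameter, 4.6 high (tip 10 from the board). Origin: on its axis in the board's face; x along the screw into the board (head towards -x), z up. Height 200 to 235. The hung supply's x axis lies along this one, its slot point 1.5 to 4 before the board
- board: plywood board 360 wide, 262 high, 18 thick, upright, fixed. Origin: bottom edge of the front face, mid-width; x into the board, y along it, z up; the front faces -x, its foot is behind. Fitted on it: grey trunking (30 deep, y -173 to -147) and a rail with terminals (up to 61 deep, y 134 to 176); the screw stands between them, within 50 of mid-width
- project_box: bystander: aluminium box 89 x 59 x 49, origin under its centre
- screwdriver: bystander: screwdriver lying flat in front of the supply, 190 long, 26 high, origin at the joint of handle and blade
- cutters: bystander: side cutters lying flat between supply and board, about 140 long, 12 high, origin at the pivot
- knife: bystander: utility knife lying flat between supply and board, 145 long, 16 high, origin under its centre
- solder_reel: bystander: solder reel 52 in diameter, 36 high, origin under its centre
- wire_reel: bystander: wire reel 84 in diameter, 50 high, origin under its centre
- tip_cleaner: bystander: round tip-cleaner tin 70 in diameter, 36 high, origin under its centre
- multimeter: bystander: hand multimeter lying flat, 165 x 78 x 48, origin under its centre
Things that resemble listed ones, but are neither listed nor needed, are in the scene too. What is shaped like the part that bears psu_center but green or purple is not meant.

How it is judged:
At the end, for the whole second after the job is handed in: The supply hangs at rest with the screw's neck in the top of the keyhole slot (within 4 mm of fully home, behind the head), its back plate along the board (within about 7 degrees) and upright within about 6 degrees, released (z of psu_slot in the frame of screw between -0.004 and 0.003 m and y of psu_slot in the frame of screw between -0.004 and 0.004 m and x of psu_slot in the frame of screw between -0.006 and 0.0005 m and angle between psu_center's own z axis and vertical below 0.1 rad and angle between the x axis of psu_center and the x axis of screw, either way round below 0.12 rad and linear speed of psu below 0.02 m/s and angular speed of psu below 0.2 rad/s); the robot touches nothing.
It fails at once if the power supply is dropped (contact force between psu and the fingers below 0.2 N and linear speed of psu above 0.4 m/s).
It fails at once if a bystander is pushed more than 4 cm away (distance of any of project_box, screwdriver, cutters, knife, solder_reel, wire_reel, tip_cleaner, multimeter from where it was at the start of the episode above 0.04 m).
It also fails if it takes over 45 s, if anything falls off the work surface, if the arm or the gripper's body presses on something with over 40 N, if the wrist force passes 120 N, or if a joint passes its speed limit or range.

## Working session

There is one attempt and no reset: what is moved stays moved. The work goes in short steps, Python scripts to look and compute and a tool call to move; the robot and the scene stay as the last step left them, time stands still between calls to the robot, and variables do not carry over. Pictures are saved under pics/ and viewed, at most 10 in all, crops included, and the job is handed in when it is done.

Besides the shell and the picture viewer there is one more tool, called as name(argument=value, ...), one argument or row to a line, values as JSON. apply_moves: Moves the arm, as the interface text tells. Its arguments: {"type":"object","properties":{"targets":{"type":"array"}},"required":["targets"]}

```bash
mkdir -p pics; ls
python3 - <<'E'
from plant import *
import cv2,numpy as np
s=state();print(s['time'],s['tool_pos'],s['tool_rot'],s['gripper_width'])
a=grab_frame('top');b=grab_frame('side')
cv2.imwrite('pics/top.png',a[...,::-1]);cv2.imwrite('pics/side.png',b[...,::-1])
for c in('top','side'):
  k=get_calibration(c);print(k)
  for q in('psu_center','psu_hole','psu_slot','screw','board','cutters','knife','project_box','screwdriver'):
    print(c,q,[(np.round(d['point'],3).tolist(),round(d['score'],2)) for d in recognise(c,q)[:4]])
E
```

```text
pics
0.0 [ 0.23561007 -0.57826712  0.25204482] [-1.04875193e-03  9.81355705e-01  1.92197492e-01 -6.83156026e-05] 1.0036758763651477
{'camera_matrix': array([[474.00318948,   0.        , 282.24892741],
       [  0.        , 474.00318948, 219.25942425],
       [  0.        ,   0.        ,   1.        ]]), 'pose': array([[ 0.01334785,  0.98273396, -0.18454212,  0.35969259],
       [-0.99984267,  0.01527386,  0.00901905,  0.11725357],
       [ 0.011682  ,  0.1843927 ,  0.98278322,  1.20723691],
       [ 0.        ,  0.        ,  0.        ,  1.        ]])}
top psu_center [([0.275, 0.336, 0.107], 0.81), ([0.497, 0.104, 0.099], 0.78), ([0.345, 0.202, 0.107], 0.64)]
top psu_hole [([0.275, 0.341, 0.108], 0.86), ([0.336, 0.203, 0.105], 0.82), ([0.5, 0.107, 0.108], 0.77)]
top psu_slot [([0.496, 0.112, 0.107], 0.97), ([0.274, 0.335, 0.111], 0.75), ([0.342, 0.2, 0.108], 0.55)]
top screw [([0.715, 0.326, 0.033], 0.71), ([0.496, 0.107, 0.103], 0.59)]
top board [([0.518, -0.264, 0.113], 0.88)]
top cutters [([0.629, -0.052, 0.012], 0.96)]
top knife [([0.456, -0.034, 0.014], 0.88), ([0.499, 0.11, 0.1
[... 524 characters left out ...]
 0.        ,  0.        ,  1.        ]])}
side psu_center [([0.344, 0.244, 0.107], 0.92), ([0.285, 0.365, 0.109], 0.73), ([0.498, 0.119, 0.097], 0.62)]
side psu_hole [([0.284, 0.364, 0.104], 0.89), ([0.341, 0.245, 0.107], 0.72), ([0.499, 0.122, 0.098], 0.71)]
side psu_slot [([0.282, 0.367, 0.1], 0.92), ([0.345, 0.245, 0.109], 0.77), ([0.493, 0.125, 0.099], 0.73), ([0.584, 0.498, 0.053], 0.5)]
side screw [([0.493, 0.128, 0.099], 0.24)]
side board [([0.529, -0.242, 0.149], 0.65)]
side cutters [([0.631, -0.051, 0.011], 0.76), ([0.53, -0.244, 0.151], 0.66)]
side knife [([0.431, -0.03, 0.016], 0.68)]
side project_box [([0.783, 0.087, 0.055], 0.66)]
side screwdriver [([0.589, 0.243, 0.025], 0.82)]
```

View pics/top.png

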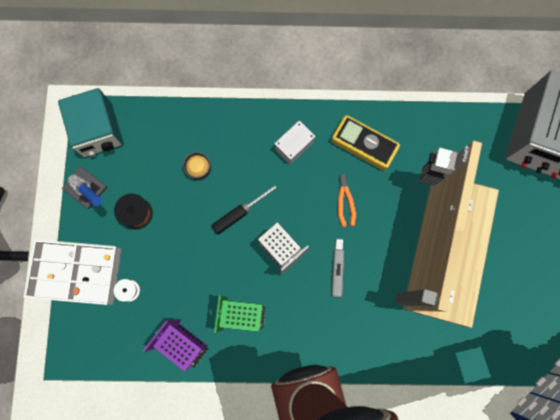

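View pics/side.png

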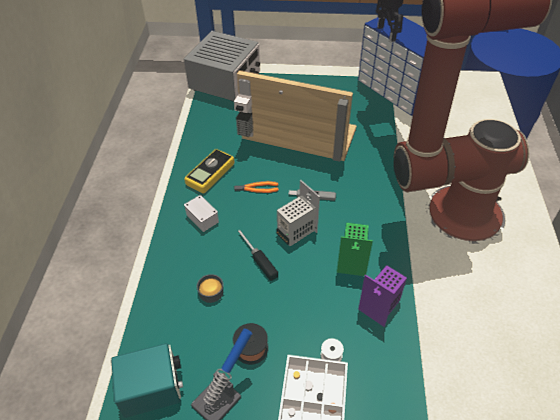

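Three candidates: grey at top (281,245) / side (297,218), green at (240,315) / (355,248), and purple at (178,345) / (383,293). Only the grey one fits, since green and purple are excluded. The board faces +y, and the screw is at about (281,92) in the side picture. I'll confirm the supply in an enlarged crop.

Run:
```python
import cv2,numpy as np
a=cv2.imread('pics/top.png');b=cv2.imread('pics/side.png')
R=lambda im,x,y,w,h,W,H:cv2.resize(im[y:y+h,x:x+w],(W,H),interpolation=cv2.INTER_CUBIC)
c=np.vstack([np.hstack([R(b,265,170,67,50,400,300)if 0 else R(b,260,172,80,60+18,400,390),R(a,250,215,80,78,400,390)]),np.hstack([R(b,235,70,120,31,800,207)])])
cv2.imwrite('pics/c1.png',c);print(c.shape)
d=np.hstack([R(b,230,65,130,97,400,299),R(a,400,135,100,195,300,585)[:299]])if 0 else R(a,400,135,105,195,315,585)
d=np.hstack([d,cv2.resize(b[65:165,230:365],(473,350),interpolation=cv2.INTER_CUBIC)if 0 else np.vstack([R(b,230,65,135,100,473,350),np.zeros((235,473,3),np.uint8)])])
cv2.imwrite('pics/c2.png',d);print(d.shape)
```

```text
(597, 800, 3)
(585, 788, 3)
```

View pics/c1.png

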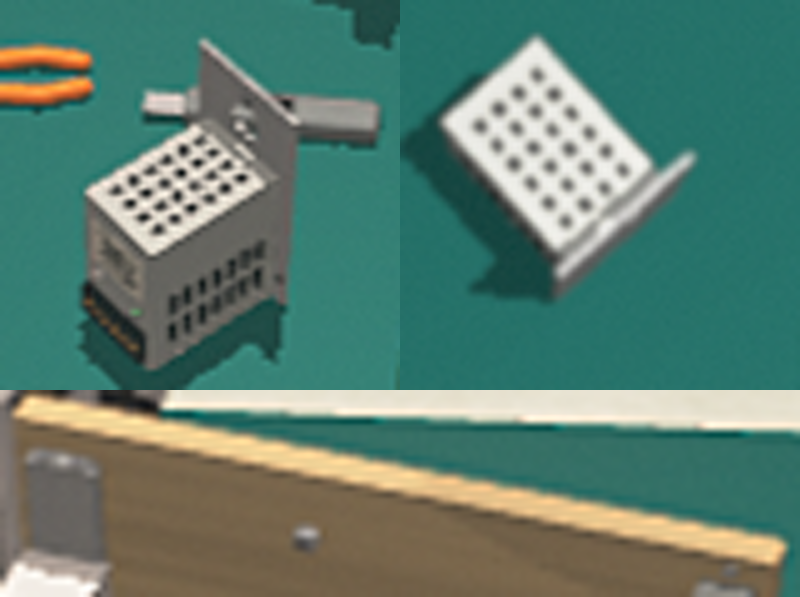

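View pics/c2.png

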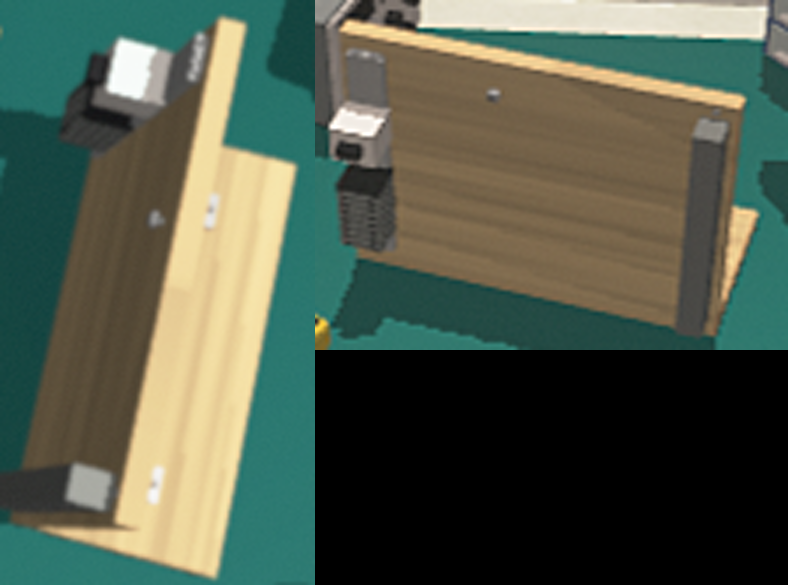

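The crop confirms it: the grey supply with its keyhole plate. It stands upright, plate facing right-down in the top picture. I'll fit the board, screw and supply poses from the corner pixels.

```bash
cat > h.py <<'E'
import numpy as np
from plant import *
from scipy.optimize import least_squares
def proj(c,P):
    k=get_calibration(c);T=np.linalg.inv(k['pose']);p=np.asarray(P,float)@T[:3,:3].T+T[:3,3]
    q=np.c_[p[:,0],-p[:,1],-p[:,2]];K=k['camera_matrix']
    if c=='wrist':
        r=np.hypot(q[:,0],q[:,1])+1e-12;th=np.arctan2(r,q[:,2]);f=K[0,0]
        return np.c_[K[0,2]+f*th*q[:,0]/r,K[1,2]+f*th*q[:,1]/r]
    q=q@K.T;return q[:,:2]/q[:,2:]
def place(v,L):
    L=np.asarray(L,float)/1000;c,s=np.cos(v[2]),np.sin(v[2])
    return np.c_[v[0]+c*L[:,0]-s*L[:,1],v[1]+s*L[:,0]+c*L[:,1],L[:,2]]
E
python3 - <<'E'
from h import *
# board corners (local mm), px
bt=[([0,180,262],(474,141)),([0,-180,262],(439,308.7)),([0,-180,0],(404,309))]
bs=[([0,180,262],(237.3,74.5)),([0,-180,262],(352.2,95.5)),([0,-180,0],(344.9,160.1))]
f=lambda v:np.r_[(proj('top',place(v,[a for a,_ in bt]))-[p for _,p in bt]).ravel(),(proj('side',place(v,[a for a,_ in bs]))-[p for _,p in bs]).ravel()]
r=least_squares(f,[.52,-.25,-1.75],loss='soft_l1');B=r.x;print('board',B,np.round(f(B),1))
g=lambda w:np.r_[(proj('top',place(B,[[-10,w[0],w[1]]]))-(452,207.7)).ravel(),(proj('side',place(B,[[-10,w[0],w[1]]]))-(280.75,92.2)).ravel()]
r=least_squares(g,[0,220]);print('screw',r.x,r.fun,place(B,[[0,*r.x]]))
st=[([0,30,105],(277.4,222.2)),([0,-30,105],(258.4,239.4)),([47,-30,105],(281,265)),([47,30,105],(300.4,247.6)),([47,40,156],(308.4,246)),([47,-40,156],(281.2,270))]
ss=[([0,30,105],(277,210)),([0,-30,105],(290.4,223.4)),([47,-30,105],(314.4,208.4)),([47,40,156],(300.4,180)),([47,-40,156],(319.6,197)),([0,-30,0],(290.4,245.4)),([50,-40,0],(316.4,232.6))]
def f(v):
    F=lambda l:place(v,[[a[0] or v[3],a[1],a[2]] for a,_ in l])
    return np.r_[(proj('top',F(st))-[p for _,p in st]).ravel(),(proj('side',F(ss))-[p for _,p in ss]).ravel()]
r=least_squares(f,[.49,.11,-2.25,-47],loss='soft_l1',x_scale=[.01,.01,.1,10]);print('psu',r.x,np.round(r.fun,1) )
print(np.round(f(r.x),1))
k=get_calibration('wrist');print(k)
print(place(r.x,[[-20,0,80],[48.5,0,124]]))
E
```

```text
board [ 0.5356951  -0.24717565 -1.8222555 ] [-0.3  0.4  0.2  0.8 -0.   0.2 -0.5 -1.3 -1.   0.  -1.1  0.3]
screw [ 35.46949015 234.32214769] [-1.27063589  0.06522789 -0.3107022  -0.82791908] [[ 0.57004909 -0.25600108  0.23432215]]
psu [  0.50659091   0.11258071  -2.40427624 -41.59087894] [ 0.1  0.8 -0.1  0.2  2.3  3.   2.1  3.4 -1.3 -0.7 -1.  -0.9 -0.4 -0.3
 -0.2 -0.6  0.7 -0.9 -0.9  0.6 -1.3  0.2 -0.5  0.9  0.2  0.3]
[ 0.1  0.8 -0.1  0.2  2.3  3.   2.1  3.4 -1.3 -0.7 -1.  -0.9 -0.4 -0.3
 -0.2 -0.6  0.7 -0.9 -0.9  0.6 -1.3  0.2 -0.5  0.9  0.2  0.3]
{'camera_matrix': array([[325.1922621 ,   0.        , 278.90037112],
       [  0.        , 325.1922621 , 205.09064906],
       [  0.        ,   0.        ,   1.        ]]), 'pose': array([[ 3.76545390e-01,  8.82873472e-01,  2.80620743e-01,
         3.08274910e-01],
       [-9.26398126e-01,  3.58947099e-01,  1.13769468e-01,
        -5.49859104e-01],
       [-2.83956642e-04, -3.02805900e-01,  9.53052206e-01,
         3.73555587e-01],
       [ 0.00000000e+00,  0.00000000e+00,  0.00000000e+00,
         1.00000000e+00]])}
[[0.52139642 0.12602679 0.08      ]
 [0.47068755 0.07997398 0.124     ]]
```

apply_moves(
  targets=[
    {"translation": [0, 0, -0.4], "twist": 0, "hand": 1},
    {"translation": [0, 0, -0.4], "twist": 0, "hand": 1},
    {"translation": [0.39, -0.26, 0], "twist": 0, "hand": 1},
    {"translation": [0.39, -0.26, 0], "twist": 0, "hand": 1},
    {"translation": [0.39, -0.26, 0], "twist": 0, "hand": 1},
    {"translation": [0.39, -0.26, 0], "twist": 0, "hand": 1},
    {"translation": [0.39, -0.26, 0], "twist": 0, "hand": 1},
    {"translation": [0.39, -0.26, 0], "twist": 0, "hand": 1},
  ],
)

```text
time: 1.8
tool_pos: [0.3943, -0.3444, 0.3335]
tool_rot: [0.0, 0.981, 0.192, 0.0]
contact_force: [1.4, 0.3, 0.0]
gripper_width: 0.998
grasp_force: 0.0
```

apply_moves(
  targets=[
    {"translation": [0.39, -0.26, 0], "twist": 0, "hand": 1},
    {"translation": [0.39, -0.26, 0], "twist": 0, "hand": 1},
    {"translation": [0.39, -0.26, 0], "twist": 0, "hand": 1},
    {"translation": [0.39, -0.26, 0], "twist": 0, "hand": 1},
    {"translation": [0, 0, 0], "twist": -1, "hand": 1},
    {"translation": [0, 0, 0], "twist": -1, "hand": 1},
    {"translation": [0, 0, 0], "twist": -1, "hand": 1},
    {"translation": [0, 0, 0], "twist": -1, "hand": 1},
  ],
)

```text
time: 2.6
tool_pos: [0.499, -0.1906, 0.3334]
tool_rot: [0.0, 0.923, 0.386, 0.0]
contact_force: [0.8, -0.4, -0.1]
gripper_width: 1.0
grasp_force: 0.0
```

apply_moves(
  targets=[
    {"translation": [0, 0, 0], "twist": -1, "hand": 1},
    {"translation": [0, 0, 0], "twist": -1, "hand": 1},
    {"translation": [0, 0, 0], "twist": -1, "hand": 1},
    {"translation": [0, 0, 0], "twist": -1, "hand": 1},
    {"translation": [0, 0, 0], "twist": -1, "hand": 1},
    {"translation": [0, 0, 0], "twist": -0.3, "hand": 1},
    {"translation": [0, 0, 0], "twist": 0, "hand": 1},
    {"translation": [0, 0, 0], "twist": 0, "hand": 1},
  ],
)

```text
time: 3.4
tool_pos: [0.4989, -0.1909, 0.3333]
tool_rot: [0.0, 0.791, 0.611, 0.0]
contact_force: [0.0, -0.2, -0.5]
gripper_width: 1.005
grasp_force: 0.0
```

Run:
```python
from h import *
import cv2
s=state();print(s['time'],s['tool_pos'],s['tool_rot'],s['joint_pos'])
a=grab_frame('wrist');cv2.imwrite('pics/w1.png',a[...,::-1])
print(np.round(get_calibration('wrist')['pose'],4).tolist())
print(proj('wrist',[[.5725,-.2463,.2343]]+place([ 0.5356951,-0.24717565,-1.8222555],[[0,180,262],[0,-180,262]]).tolist()))
for c in('wrist',): print([(d['point'],d['score']) for d in recognise(c,'screw')[:3]])
```

```text
3.4 [ 0.49886122 -0.19090602  0.33334167] [3.48341646e-05 7.91383810e-01 6.11319609e-01 7.55093888e-06] [-5.04848297e-01 -2.00652385e-01  1.72129440e+00 -1.38131241e-05
  1.62088070e+00 -2.49506643e-01]
[[0.9675, 0.2412, 0.0766, 0.5191], [-0.253, 0.9221, 0.2928, -0.1162], [0.0, -0.3027, 0.9531, 0.4536], [0.0, 0.0, 0.0, 1.0]]
[[386.89521923 257.14515664]
 [538.21764731 270.8081717 ]
 [107.56551853 283.12263494]]
[]
```

View pics/w1.png

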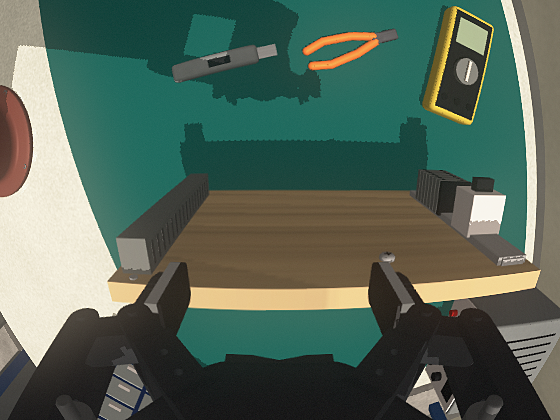

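The picture agrees with the fit. The board's front top corners are at about (109,283) and (540,269), predicted within 2 px. The screw head is at about (388,257), predicted (387,257). I'll overlay the model on an enlarged screw to refine it.

Run:
```python
from h import *
import cv2
a=cv2.imread('pics/w1.png')
B=[ 0.5356951,-0.24717565,-1.8222555]
x0,y0,S=360,230,10
c=cv2.resize(a[y0:y0+55,x0:x0+60],None,fx=S,fy=S,interpolation=cv2.INTER_CUBIC)
t=np.linspace(0,2*np.pi,40)
for x,R,col in((-10,6.5,(0,0,255)),(-5.5,6.5,(0,255,0)),(0,3,(255,0,0))):
    p=proj('wrist',place(B,np.c_[0*t+x,35.5+R*np.cos(t),234.3+R*np.sin(t)]))
    cv2.polylines(c,[np.int32((p-[x0,y0]+.5)*S)],True,col,1)
e=proj('wrist',place(B,np.c_[[0,0],[-100,100],[262,262]]));cv2.line(c,*[tuple(map(int,(q-[x0,y0]+.5)*S)) for q in e],(255,255,0),1)
cv2.imwrite('pics/w1c.png',c)
```

```text
(no output)
```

View pics/w1c.png

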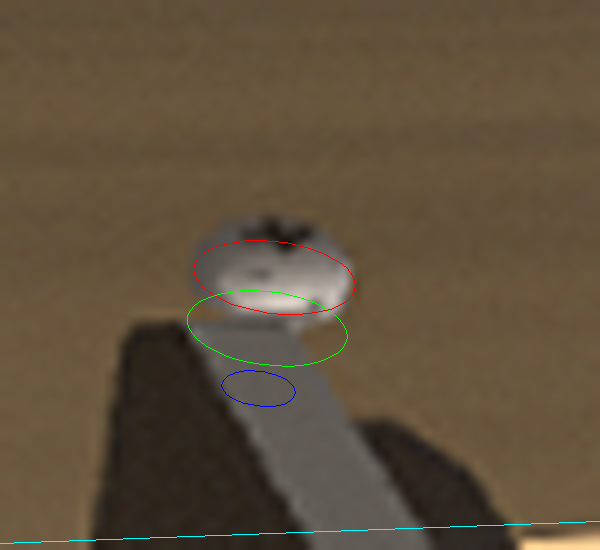

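The head sits about 4 px (roughly 5 mm) lower on the board than the model. A second, lower view with the screw between the fingers should pin it down.

apply_moves(
  targets=[
    {"translation": [0, 0.35, 0], "twist": 0, "hand": 1},
    {"translation": [0, 0.35, 0.2], "twist": 0, "hand": 1},
    {"translation": [0, 0, 0.3], "twist": 0, "hand": 1},
    {"translation": [0, 0, 0], "twist": 0, "hand": 1},
    {"translation": [0, 0, 0], "twist": 0, "hand": 1},
  ],
)

```text
time: 4.0
tool_pos: [0.5662, -0.2083, 0.2829]
tool_rot: [-0.001, 0.791, 0.612, -0.0]
contact_force: [-0.5, -0.3, 0.3]
gripper_width: 1.0
grasp_force: 0.0
```

Run:
```python
from h import *
import cv2
s=state();print(s['time'],s['tool_pos'])
a=grab_frame('wrist');cv2.imwrite('pics/w2.png',a[...,::-1]);a=a[...,::-1]
np.save('w2pose.npy',get_calibration('wrist')['pose'])
B=[ 0.5356951,-0.24717565,-1.8222555]
print(proj('wrist',place(B,[[-5,35.5,230],[0,0,262],[0,35,262],[0,70,262]])))
x0,y0,S=250,250,8
c=cv2.resize(a[y0:y0+75,x0:x0+80],None,fx=S,fy=S,interpolation=cv2.INTER_CUBIC)
t=np.linspace(0,2*np.pi,40)
for x,R,col in((-10,4.5,(0,0,255)),(-5.5,6.5,(0,255,0))):
    p=proj('wrist',place(B,np.c_[0*t+x,35.5+R*np.cos(t),229+R*np.sin(t)]))
    cv2.polylines(c,[np.int32((p-[x0,y0]+.5)*S)],True,col,1)
e=proj('wrist',place(B,np.c_[[0,0],[-100,100],[262,262]]));cv2.line(c,*[tuple(map(int,(q-[x0,y0]+.5)*S)) for q in e],(255,255,0),1)
cv2.imwrite('pics/w2c.png',c)
```

```text
4.0 [ 0.56622364 -0.20830795  0.28289797]
[[301.5255196  297.2859507 ]
 [241.85429129 335.20357018]
 [303.77905776 335.29251755]
 [364.0394071  332.43072636]]
```

View pics/w2c.png

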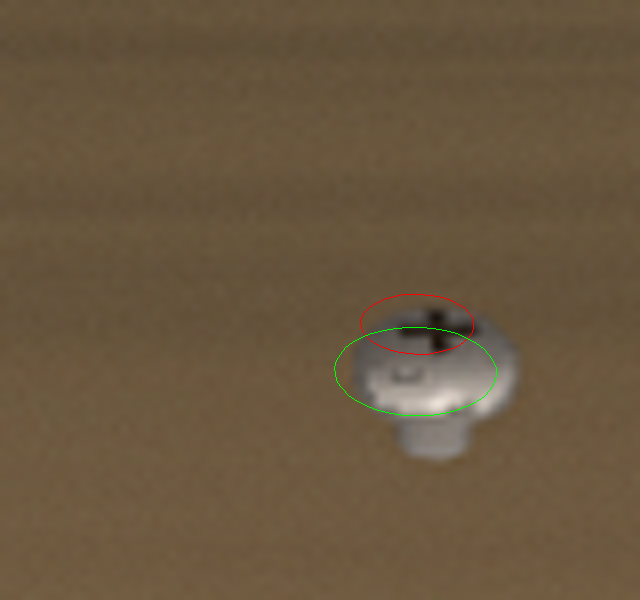

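Run:
```python
import h
from h import *
K=get_calibration('wrist')['camera_matrix']
P={1:np.array([[0.9675,0.2412,0.0766,0.5191],[-0.253,0.9221,0.2928,-0.1162],[0,-0.3027,0.9531,0.4536],[0,0,0,1.]]),2:np.load('w2pose.npy')}
real=h.get_calibration
def fit(obs,yaw,tilt=0):
    def f(v):
        o=[]
        for n,d,px in obs:
            h.get_calibration=(lambda c:{'camera_matrix':K,'pose':P[n]}) if n in P else real
            X=np.array(v)+np.array([d*np.cos(yaw),d*np.sin(yaw),0])/1000
            w=1 if n in P else .5
            o+=list(w*(h.proj('wrist' if n in P else n,[X])[0]-px))
        return np.array(o)
    r=least_squares(f,[.57,-.255,.23],x_scale=.01);return r.x,np.round(r.fun,2)
W=[(2,0,(304,304.5)),(2,-5.5,(304,296.5)),(2,-10,(304.1,290.75)),(1,-5.5,(386.7,258.3)),(1,-10,(387.5,253.2))]
S=[('side',-10,(280.75,92.2)),('top',-10,(452,207.7))]
for o in(W,W+S):
  v,f=fit(o,-1.8222555);d=v[:2]-[.5356951,-.24717565];c,s=np.cos(-1.8222555),np.sin(-1.8222555)
  print(v,f,'board frame',d[0]*c+d[1]*s,-d[0]*s+d[1]*c)
```

```text
[ 0.57169372 -0.25481509  0.23211521] [-0.46 -1.03 -0.17 -0.08 -0.04 -0.25  0.51  0.81  0.42  0.83] board frame -0.0015579024032579781 0.03676729972352308
[ 0.57168631 -0.25506217  0.23177976] [-0.42 -1.03 -0.14 -0.06 -0.01 -0.21  0.41  0.88  0.32  0.92 -0.43  0.01
 -1.09 -0.22] board frame -0.001316755675285438 0.03682160414700866
```

Screw refined to about (0.5717, -0.2551, 0.2318), at a height within the stated 200–235 mm. Next I go above the supply.

apply_moves(
  targets=[
    {"translation": [0.45, -0.18, 0], "twist": 0, "hand": 1},
    {"translation": [0.45, -0.18, 0], "twist": 0, "hand": 1},
    {"translation": [0.45, -0.18, 0], "twist": 0, "hand": 1},
    {"translation": [0.45, -0.18, 0], "twist": 0, "hand": 1},
    {"translation": [0.45, -0.18, 0], "twist": 0, "hand": 1},
    {"translation": [0.45, -0.18, 0], "twist": 0, "hand": 1},
    {"translation": [0.42, -0.19, 0], "twist": 0, "hand": 1},
  ],
)

```text
time: 4.75
tool_pos: [0.5221, 0.1274, 0.2867]
tool_rot: [0.001, 0.791, 0.612, 0.002]
contact_force: [0.3, -0.8, -0.1]
gripper_width: 1.004
grasp_force: 0.0
```

apply_moves(
  targets=[
    {"translation": [0, 0, 0], "twist": 1, "hand": 1},
    {"translation": [0, 0, 0], "twist": 1, "hand": 1},
    {"translation": [0, 0, 0], "twist": 1, "hand": 1},
    {"translation": [0, 0, 0], "twist": 1, "hand": 1},
    {"translation": [0, 0, 0], "twist": 1, "hand": 1},
    {"translation": [0, 0, 0], "twist": 0.79, "hand": 1},
    {"translation": [0, 0, 0], "twist": 0, "hand": 1},
  ],
)

```text
time: 5.45
tool_pos: [0.5226, 0.1254, 0.2862]
tool_rot: [0.001, 0.933, 0.361, 0.002]
contact_force: [0.2, 0.3, -0.2]
gripper_width: 0.997
grasp_force: 0.0
```

Run:
```python
from h import *
import cv2
s=state();print(s['time'],s['tool_pos'],2*np.arctan2(s['tool_rot'][2],s['tool_rot'][1]))
a=grab_frame('wrist')[...,::-1].copy()
V=[0.50659091,0.11258071,-2.40427624]
for L in ([[-42,-30,105],[-42,30,105],[47,30,105],[47,-30,105]],[[47,-40,156],[47,40,156],[50,40,156],[50,-40,156]],[[-42,-30,0],[-42,30,0],[-42,30,105],[-42,-30,105]]):
    cv2.polylines(a,[np.int32(proj('wrist',place(V,L)))],True,(0,0,255),1)
cv2.imwrite('pics/w3.png',a)
```

```text
5.45 [0.52256681 0.12536512 0.28615432] 0.7376536250105081
```

View pics/w3.png

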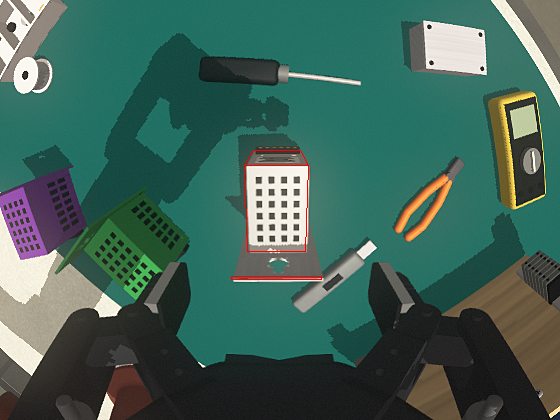

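The picture shows the grey supply at (278,205), with the model outline matching the case top, ear and keyhole at (278,265). The green and purple look-alikes stay off to the left. Descend and grip.

apply_moves(
  targets=[
    {"translation": [0, 0, 0.4], "twist": 0, "hand": 1},
    {"translation": [0, 0, 0.4], "twist": 0, "hand": 1},
    {"translation": [0, 0, 0.4], "twist": 0, "hand": 1},
    {"translation": [0, 0, 0.4], "twist": 0, "hand": 1},
    {"translation": [0, 0, 0.3], "twist": 0, "hand": 1},
    {"translation": [0, 0, 0.13], "twist": 0, "hand": 1},
    {"translation": [0, 0, 0], "twist": 0, "hand": 1},
  ],
)

```text
time: 6.2
tool_pos: [0.5211, 0.1253, 0.0791]
tool_rot: [-0.0, 0.933, 0.361, -0.001]
contact_force: [-1.0, -0.1, -0.5]
gripper_width: 0.997
grasp_force: 0.0
```

apply_moves(
  targets=[
    {"translation": [0, 0, 0], "twist": 0, "hand": 0.5},
    {"translation": [0, 0, 0], "twist": 0, "hand": 0},
    {"translation": [0, 0, 0], "twist": 0, "hand": 0},
    {"translation": [0, 0, 0], "twist": 0, "hand": 0},
    {"translation": [0, 0, 0], "twist": 0, "hand": 0},
    {"translation": [0, 0, 0], "twist": 0, "hand": 0},
  ],
)

```text
time: 6.8
tool_pos: [0.5241, 0.1259, 0.0833]
tool_rot: [0.0, 0.933, 0.361, 0.002]
contact_force: [0.1, 1.6, 7.4]
gripper_width: 0.694
grasp_force: 66.5
```

apply_moves(
  targets=[
    {"translation": [0, 0, -0.2], "twist": 0, "hand": 0},
    {"translation": [0, 0, -0.36], "twist": 0, "hand": 0},
    {"translation": [0, 0, -0.36], "twist": 0, "hand": 0},
    {"translation": [0, 0, -0.16], "twist": 0, "hand": 0},
    {"translation": [0, 0, 0], "twist": -0.6, "hand": 0},
    {"translation": [0, 0, 0], "twist": -0.8, "hand": 0},
    {"translation": [0, 0, 0], "twist": -0.9, "hand": 0},
    {"translation": [0, 0, 0], "twist": -0.9, "hand": 0},
  ],
)

```text
time: 7.6
tool_pos: [0.5211, 0.1253, 0.1865]
tool_rot: [-0.001, 0.862, 0.506, -0.001]
contact_force: [-0.5, -0.4, -5.2]
gripper_width: 0.698
grasp_force: 67.7
```

apply_moves(
  targets=[
    {"translation": [0, 0, 0], "twist": -0.9, "hand": 0},
    {"translation": [0, 0, 0], "twist": -0.9, "hand": 0},
    {"translation": [0, 0, 0], "twist": -0.8, "hand": 0},
    {"translation": [-0.15, 0.1, 0], "twist": 0, "hand": 0},
    {"translation": [-0.3, 0.2, 0], "twist": 0, "hand": 0},
    {"translation": [-0.4, 0.2, 0], "twist": 0, "hand": 0},
    {"translation": [-0.4, 0.2, 0], "twist": 0, "hand": 0},
    {"translation": [-0.4, 0.2, 0], "twist": 0, "hand": 0},
  ],
)

```text
time: 8.4
tool_pos: [0.5671, -0.0582, 0.1865]
tool_rot: [-0.001, 0.791, 0.612, -0.001]
contact_force: [0.9, -0.3, -5.6]
gripper_width: 0.694
grasp_force: 67.3
```

apply_moves(
  targets=[
    {"translation": [-0.35, 0.2, 0], "twist": 0, "hand": 0},
    {"translation": [-0.3, 0.2, 0], "twist": 0, "hand": 0},
    {"translation": [-0.15, 0.1, 0], "twist": 0, "hand": 0},
    {"translation": [0, 0, 0], "twist": 0, "hand": 0},
    {"translation": [0, 0, 0], "twist": 0, "hand": 0},
  ],
)

```text
time: 8.9
tool_pos: [0.5956, -0.1463, 0.1869]
tool_rot: [-0.001, 0.791, 0.612, -0.0]
contact_force: [0.1, 0.4, -5.1]
gripper_width: 0.697
grasp_force: 67.5
```

Run:
```python
from h import *
import cv2
s=state();print(s['time'],s['tool_pos'],s['tool_rot'],2*np.arctan2(s['tool_rot'][2],s['tool_rot'][1]),s['contact_force'],s['gripper_width'])
im={c:grab_frame(c)[...,::-1].copy() for c in('wrist','side','top')}
t=s['tool_pos'];yaw=2*np.arctan2(s['tool_rot'][2],s['tool_rot'][1])-np.pi
V=[t[0]+.022*np.cos(yaw),t[1]+.022*np.sin(yaw),yaw];z0=(t[2]-.0833)*1000
L=np.array([[47,-40,156],[47,40,156],[50,40,156],[50,-40,156.]]);C=np.array([[-42,-30,105],[-42,30,105],[47,30,105],[47,-30,105]]);F=np.array([[-42,-30,0],[-42,30,0],[-42,30,105],[-42,-30,105]])
th=np.linspace(0,6.28,30);H=np.c_[0*th+47,10.5*np.cos(th),124+10.5*np.sin(th)]
for c in im:
  for Q in(L,C,F,H):
    cv2.polylines(im[c],[np.int32((proj(c,place(V,Q+[0,0,z0]))+.5)*16)],True,(0,0,255),1,shift=4)
R=lambda i,x,y,w,h,W,H:cv2.resize(i[y:y+h,x:x+w],(W,H),interpolation=cv2.INTER_CUBIC)
cv2.imwrite('pics/p1.png',np.vstack([np.hstack([R(im['side'],220,60,100,75,400,300),R(im['top'],400,160,80,60,400,300)]),np.hstack([R(im['wrist'],80,120,400,300,400,300),R(im['wrist'],210,200,140,105,400,300)])]))
```

```text
8.9 [ 0.5955595  -0.14625413  0.18686453] [-1.46901154e-03  7.90775939e-01  6.12103812e-01 -4.23319018e-04] 1.3174383995153764 [ 0.10586886  0.42231513 -5.12117554] 0.6968335052702934
```

View pics/p1.png

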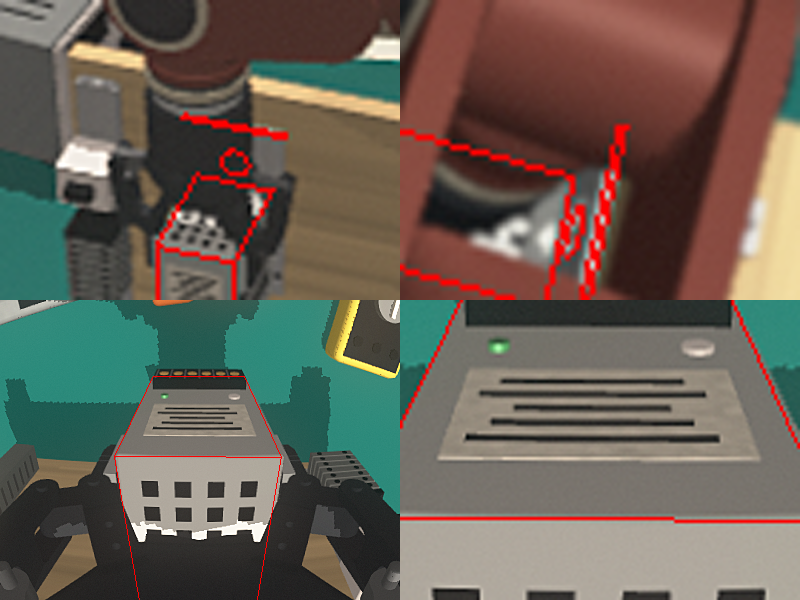

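The overlay matches the held supply in the wrist picture: case top and front edge, within 1–2 px. Correct y by +3.9 mm and z by +4.2 mm, then approach to about 14 mm from the board.

apply_moves(
  targets=[
    {"translation": [0, 0.04, -0.042], "twist": -0.02, "hand": 0},
    {"translation": [-0.1, 0, 0], "twist": 0, "hand": 0},
    {"translation": [-0.15, 0, 0], "twist": 0, "hand": 0},
    {"translation": [0, 0, 0], "twist": 0, "hand": 0},
    {"translation": [0, 0, 0], "twist": 0, "hand": 0},
    {"translation": [0, 0, 0], "twist": 0, "hand": 0},
  ],
)

```text
time: 9.65
tool_pos: [0.5938, -0.1722, 0.1924]
tool_rot: [-0.0, 0.79, 0.613, 0.0]
contact_force: [0.6, 1.3, -4.9]
gripper_width: 0.692
grasp_force: 67.5
```

```bash
cat >> h.py <<'E'
def rep():
    s=state();t=np.array(s['tool_pos']);b=-1.8222555;d=t-[.5717,-.2551,.2318];c,n=np.cos(b),np.sin(b)
    print('t %.2f gap %.1f lat %.1f hole-z %.1f slot-z %.1f (mm) yawerr %.4f F'%(s['time'],-1000*(d[0]*c+d[1]*n+.072),1000*(-d[0]*n+d[1]*c),1000*(d[2]-.0833+.124),1000*(d[2]-.0833+.142),2*np.arctan2(s['tool_rot'][2],s['tool_rot'][1])-np.pi-b),np.round(s['contact_force'],1),np.round(s['ft_torque'],2),s['tool_rot'].round(4))
E
python3 -c "from h import *;rep()"
```

```text
t 9.65 gap 13.8 lat 0.8 hole-z 1.3 slot-z 19.3 (mm) yawerr -0.0001 F [ 0.6  1.3 -4.9] [ 0.14 -0.04 -0.01] [-2.000e-04  7.902e-01  6.128e-01  0.000e+00]
```

apply_moves(
  targets=[
    {"translation": [-0.02, -0.006, 0.01], "twist": 0, "hand": 0},
    {"translation": [-0.03, 0, 0], "twist": 0, "hand": 0},
    {"translation": [-0.03, 0, 0], "twist": 0, "hand": 0},
    {"translation": [0, 0, 0], "twist": 0, "hand": 0},
    {"translation": [0, 0, 0], "twist": 0, "hand": 0},
  ],
)

```text
time: 10.15
tool_pos: [0.5914, -0.1797, 0.1915]
tool_rot: [-0.0, 0.79, 0.613, 0.0]
contact_force: [-0.3, 0.6, -5.7]
gripper_width: 0.697
grasp_force: 67.5
```

```bash
python3 -c "from h import *;rep()"
```

```text
t 10.15 gap 5.9 lat 0.3 hole-z 0.4 slot-z 18.4 (mm) yawerr 0.0003 F [-0.3  0.6 -5.7] [ 0.19 -0.06 -0.03] [-0.      0.7901  0.613   0.    ]
```

apply_moves(
  targets=[
    {"translation": [-0.03, 0, 0], "twist": 0, "hand": 0},
    {"translation": [-0.02, 0, 0], "twist": 0, "hand": 0},
    {"translation": [0, 0, 0], "twist": 0, "hand": 0},
    {"translation": [0, 0, 0], "twist": 0, "hand": 0},
  ],
)

```text
time: 10.55
tool_pos: [0.5904, -0.1834, 0.1916]
tool_rot: [-0.001, 0.79, 0.613, 0.001]
contact_force: [1.0, 5.2, -4.8]
gripper_width: 0.695
grasp_force: 67.6
```

```bash
python3 -c "from h import *;rep()"
```

```text
t 10.55 gap 2.1 lat 0.3 hole-z 0.5 slot-z 18.5 (mm) yawerr 0.0013 F [ 1.   5.2 -4.8] [ 0.88 -0.18  0.18] [-0.0008  0.7898  0.6134  0.0009]
```

Board contact at about 2 mm of modelled gap with 5 N, so the head is through the hole. Ease off 1 mm and slide down in steps.

apply_moves(
  targets=[
    {"translation": [0.01, 0, 0], "twist": 0, "hand": 0},
    {"translation": [0, -0.003, 0.03], "twist": 0, "hand": 0},
    {"translation": [0, 0, 0.03], "twist": 0, "hand": 0},
    {"translation": [0, 0, 0.03], "twist": 0, "hand": 0},
    {"translation": [0, 0, 0], "twist": 0, "hand": 0},
    {"translation": [0, 0, 0], "twist": 0, "hand": 0},
  ],
)

```text
time: 11.15
tool_pos: [0.5901, -0.1833, 0.1818]
tool_rot: [-0.0, 0.79, 0.613, 0.0]
contact_force: [3.2, 2.7, -6.5]
gripper_width: 0.692
grasp_force: 67.4
```

```bash
python3 -c "from h import *;rep()"
```

```text
t 11.15 gap 2.1 lat -0.1 hole-z -9.3 slot-z 8.7 (mm) yawerr 0.0007 F [ 3.2  2.7 -6.5] [ 0.79 -0.49  0.26] [-3.000e-04  7.900e-01  6.131e-01  1.000e-04]
```

apply_moves(
  targets=[
    {"translation": [0, 0.008, 0], "twist": 0, "hand": 0},
    {"translation": [0, 0, 0.03], "twist": 0, "hand": 0},
    {"translation": [0, 0, 0.03], "twist": 0, "hand": 0},
    {"translation": [0, 0, 0], "twist": 0, "hand": 0},
    {"translation": [0, 0, 0], "twist": 0, "hand": 0},
  ],
)

```text
time: 11.65
tool_pos: [0.5908, -0.1834, 0.1766]
tool_rot: [-0.0, 0.79, 0.613, 0.0]
contact_force: [-1.2, 5.0, -2.8]
gripper_width: 0.696
grasp_force: 67.8
```

```bash
python3 -c "from h import *;rep()"
```

```text
t 11.65 gap 2.2 lat 0.7 hole-z -14.5 slot-z 3.5 (mm) yawerr 0.0003 F [-1.2  5.  -2.8] [ 0.99 -0.16 -0.  ] [-3.000e-04  7.901e-01  6.130e-01  1.000e-04]
```

apply_moves(
  targets=[
    {"translation": [0, 0, 0.02], "twist": 0, "hand": 0},
    {"translation": [0, 0, 0.015], "twist": 0, "hand": 0},
    {"translation": [0, 0, 0], "twist": 0, "hand": 0},
    {"translation": [0, 0, 0], "twist": 0, "hand": 0},
  ],
)

```text
time: 12.05
tool_pos: [0.5909, -0.1834, 0.1736]
tool_rot: [-0.0, 0.79, 0.613, 0.0]
contact_force: [-2.0, 5.3, -2.9]
gripper_width: 0.696
grasp_force: 68.1
```

```bash
python3 -c "from h import *;rep()"
```

```text
t 12.05 gap 2.3 lat 0.8 hole-z -17.5 slot-z 0.5 (mm) yawerr 0.0002 F [-2.   5.3 -2.9] [ 1.01 -0.15 -0.03] [-2.000e-04  7.901e-01  6.129e-01  2.000e-04]
```

Not bearing on the screw yet; a little further.

apply_moves(
  targets=[
    {"translation": [0, -0.003, 0.015], "twist": 0, "hand": 0},
    {"translation": [0, 0, 0], "twist": 0, "hand": 0},
    {"translation": [0, 0, 0], "twist": 0, "hand": 0},
  ],
)

```text
time: 12.35
tool_pos: [0.5909, -0.1834, 0.1722]
tool_rot: [0.0, 0.79, 0.613, 0.0]
contact_force: [-1.1, 5.3, -2.3]
gripper_width: 0.7
grasp_force: 68.0
```

apply_moves(
  targets=[
    {"translation": [0, 0, 0.01], "twist": 0, "hand": 0},
    {"translation": [0, 0, 0], "twist": 0, "hand": 0},
    {"translation": [0, 0, 0], "twist": 0, "hand": 0},
  ],
)

```text
time: 12.65
tool_pos: [0.5909, -0.1834, 0.1714]
tool_rot: [0.0, 0.79, 0.613, 0.0]
contact_force: [-2.1, 5.0, -1.3]
gripper_width: 0.698
grasp_force: 68.0
```

```bash
python3 -c "from h import *;rep()"
```

```text
t 12.65 gap 2.2 lat 0.8 hole-z -19.7 slot-z -1.7 (mm) yawerr 0.0003 F [-2.1  5.  -1.3] [ 1.02 -0.13 -0.02] [2.000e-04 7.901e-01 6.130e-01 4.000e-04]
```

apply_moves(
  targets=[
    {"translation": [0, 0, 0.01], "twist": 0, "hand": 0},
    {"translation": [0, 0, 0], "twist": 0, "hand": 0},
    {"translation": [0, 0, 0], "twist": 0, "hand": 0},
  ],
)

```text
time: 12.95
tool_pos: [0.591, -0.1834, 0.1712]
tool_rot: [0.0, 0.79, 0.613, 0.0]
contact_force: [-2.3, 7.8, 1.9]
gripper_width: 0.696
grasp_force: 68.4
```

apply_moves(
  targets=[
    {"translation": [0, 0, 0.01], "twist": 0, "hand": 0},
    {"translation": [0, 0, 0], "twist": 0, "hand": 0},
    {"translation": [0, 0, 0], "twist": 0, "hand": 0},
  ],
)

```text
time: 13.25
tool_pos: [0.5911, -0.1834, 0.1711]
tool_rot: [0.0, 0.79, 0.613, 0.0]
contact_force: [-5.1, 7.4, 4.4]
gripper_width: 0.693
grasp_force: 68.8
```

Motion has stopped at z = 0.1711 and the vertical force has reversed from -5 to +4.4 N, so the screw is home. Relieve the side loads and release gently.

apply_moves(
  targets=[
    {"translation": [0.007, -0.01, -0.008], "twist": 0, "hand": 0},
    {"translation": [0, 0, 0], "twist": 0, "hand": 0},
    {"translation": [0, 0, 0], "twist": 0, "hand": 0},
  ],
)

```text
time: 13.55
tool_pos: [0.5908, -0.1832, 0.171]
tool_rot: [0.001, 0.79, 0.613, 0.001]
contact_force: [0.2, 3.4, 2.3]
gripper_width: 0.693
grasp_force: 68.3
```

apply_moves(
  targets=[
    {"translation": [0, 0, 0], "twist": 0, "hand": 0.75},
    {"translation": [0, 0, 0], "twist": 0, "hand": 0.8},
    {"translation": [0, 0, 0], "twist": 0, "hand": 0.85},
    {"translation": [0, 0, 0], "twist": 0, "hand": 1},
    {"translation": [0, 0, 0], "twist": 0, "hand": 1},
    {"translation": [0, 0, 0], "twist": 0, "hand": 1},
  ],
)

```text
time: 14.15
tool_pos: [0.5897, -0.1828, 0.1692]
tool_rot: [-0.0, 0.79, 0.613, -0.0]
contact_force: [0.1, -1.2, 0.4]
gripper_width: 1.0
grasp_force: 0.0
```

Run:
```python
from h import *
import cv2
rep();a=grab_frame('wrist')[...,::-1];b=grab_frame('side')[...,::-1]
cv2.imwrite('pics/r1.png',np.hstack([cv2.resize(a[120:],(400,214)),cv2.resize(b[60:140,220:370],(400,214),interpolation=cv2.INTER_CUBIC)]))
```

```text
t 14.15 gap 2.6 lat -0.5 hole-z -21.9 slot-z -3.9 (mm) yawerr 0.0003 F [ 0.1 -1.2  0.4] [-0.03  0.03  0.04] [-0.000e+00  7.901e-01  6.130e-01 -1.000e-04]
```

View pics/r1.png

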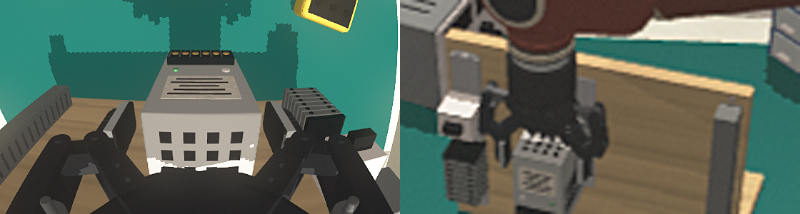

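The supply hangs on its own between the open fingers. Retreat straight up.

apply_moves(
  targets=[
    {"translation": [0, 0, -0.15], "twist": 0, "hand": 1},
    {"translation": [0, 0, -0.3], "twist": 0, "hand": 1},
    {"translation": [0, 0, -0.4], "twist": 0, "hand": 1},
    {"translation": [0, 0, -0.4], "twist": 0, "hand": 1},
    {"translation": [0, 0, -0.4], "twist": 0, "hand": 1},
    {"translation": [0.2, 0, 0], "twist": 0, "hand": 1},
    {"translation": [0, 0, 0], "twist": 0, "hand": 1},
    {"translation": [0, 0, 0], "twist": 0, "hand": 1},
  ],
)

```text
time: 15.05
tool_pos: [0.5945, -0.1632, 0.3343]
tool_rot: [-0.0, 0.79, 0.613, -0.0]
contact_force: [-0.5, 0.0, 0.5]
gripper_width: 1.0
grasp_force: 0.0
```

Run:
```python
from h import *
s=state();print(s['time'],s['tool_pos'],s['contact_force'])
# expected mask bottom/top of hung supply vs detected
b=-1.8222555;V=[.5717-.0515*np.cos(b),-.2551-.0515*np.sin(b),b];z0=231.8-142
for c in('wrist','side'):
    grab_frame(c)
    for d in regions_of(c,'psu_center')[:4]:
        y,x=np.nonzero(d['pixels']);print(c,round(d['score'],2),x.min(),x.max(),y.min(),y.max())
    C=[[x,sy*w,z+z0] for x,w,z in((-42,30,0),(-42,30,105),(47,40,0),(47,40,156),(50,40,156)) for sy in(-1,1)]
    p=proj(c,place(V,C));print('expected',p.min(0),p.max(0))
```

```text
15.05 [ 0.59451205 -0.16318358  0.33434013] [-0.50870727  0.0092858   0.47680773]
wrist 0.97 231 329 170 327
wrist 0.64 16 85 0 25
expected [230.0310052 174.1082621] [329.18116463 327.67511835]
side 0.9 261 292 86 146
side 0.89 336 371 222 275
side 0.71 358 405 267 326
expected [261.67406108  84.35758781] [293.31075839 146.62426345]
```

The silhouette matches the expected hung pose within about 2 px in both views (4 px at the front edge, where the terminals protrude). The supply is home and at rest, and the arm is clear.

```bash
python3 -c "from plant import *;print(job_done())"
```

```text
the job is handed in; nothing more can be done
None
```

The grey power supply hangs by itself on the screw, fully home in the slot as far as the contact force and the two final camera views show; the gripper is clear, and the job was handed in at about 15 s (no verdict was returned).

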